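# Send the packed carton into the counting bay and zero the counter

## Task

Push the packed carton along the rollers, under the bridge and into the bay until it sits fully home and square against the end stop; push it steadily and gently, without shooting it along, tipping it or ramming the stop. Then, with the carton left in the bay, turn the knob on the piece counter back to its zero stop, ready for the next carton. Leave the cup, the bottle and the brush where they are.

Things in the scene. Friction and masses are not known exactly. Their poses are not given: they have to be found in the camera images.
- station: Fixed aluminium roller way, 510 long, 176 wide. Origin on the table under its middle; +y runs along it towards the bay (push direction), x across, z up. 17 free-turning grey rollers (24 dia, 140 long, 29 apart) span y -267 to 221, tops at z 60; side rails |x| 72 to 88 are 52 high. Axes of the two points below are the same.
- bay_mouth (a point): Mid-point of the bay's entrance at roller-top height (station 0, 85, 60). The bay runs from here 135 in +y to the end stop, between slippery white plastic cheeks 130 apart inside and 45 high above the rollers. Two lead-ins of the same (35 above the rollers) flare to 150 wide 40 before it. The home carton's rear face is 15 inside this entrance.
- bridge (a point): Middle of the lower front edge of the aluminium bridge over the bay mouth (station 0, 85, 165; 105 above the rollers). Its beam is 50 deep in y, 20 thick, with a black sensor box on top up to z 211; posts |x| 69 to 88. An upright gripper's body meets it before the carton is home: lean the tool, its upper part towards -y, by 35 to 45 degrees.
- end_stop: Rigid steel plate closing the far end of the bay, 140 wide (x), 8 thick, 58 high. Origin at the middle of the face that the carton meets (station 0, 220, 91). Axes parallel to the station's. A carton arriving askew touches it with one corner first; pressing with some 10 N on the side that lags squares it up.
- carton: Loose closed cardboard carton, taped on top; 110 wide (x), 120 long (y), 80 high, 0.4 to 0.8 kg, too wide to grasp. Origin at the centre of its underside, y roughly along station y. Starts before the bay, up to 10 off centre and 6 degrees askew. Rolls easily (under 2 N), hardly coasts, but the rollers resist sliding across or turning. Home: origin at station (0, 160, 60).
- counter: Fixed grey piece counter, about 120 x 124 x 125 high. Origin on the table under its middle; +x points to its back, y left, z up. Its face slopes 0.6 rad (34 degrees): the face normal, which is the knob's axis, is (-0.565, 0, 0.825) in its axes. White dial with black ticks; the thick uphill tick (towards the back) is zero, a small steel pin beside it.
- knob_grip (a point): Point on the knob's axis at the height to grip, 27 above the sloping face, 4 below the top of the grip bar. The black knob is a disc of 54 dia, 7 high, with a raised grip bar 12 wide, 44 long, from 7 to 31 above the face, and a white line and nose on its pointing end. The pose turns with the knob.
- reset_knob (a joint): Knob angle in rad. 0 = zero stop (rigid): the bar lies straight up the slope, white nose uphill at the thick tick. Grows clockwise as seen facing the dial, up to 2.2; turn anticlockwise to return. Starts 0.6 to 1.4 from zero, stays where left, turns with 0.03 N m.
- cup: Bystander: white lidded drinking cup, 82 dia, 122 high, origin under its centre.
- bottle: Bystander: clear water bottle, 60 dia, 190 high, origin under its centre.
- brush: Bystander: hand brush lying flat, origin under its middle.
There are look-alikes about, which are no part of the job. Leave any green or orange look-alike of the counter alone.

How it is judged:
By the outcome, as a careful person would: the job done as asked, in the order asked, and still so for the second after the job is handed in, with the robot touching nothing.
It also fails if it takes over 64 s, if anything falls off the work surface, if the arm or the gripper's body presses on something with over 40 N, if the wrist force passes 120 N, or if a joint passes its speed limit or range.

## Robot

A 6-joint arm with a two-finger parallel gripper is mounted at the origin on the work surface. World frame = base frame: x ahead of the robot, y to its left, z up, the work surface at z = 0. Lengths are in m, angles in rad, forces in N, time in s.
With the tool pointing down it reaches from about 0.35 to 0.85 m from the base axis. Payload 8.1 kg.
Tool frame: the origin (TCP) lies between the finger pads; the fingertips stand 25 mm ahead of it and the grasp point (between the pads) lies 6 mm ahead of it; z points along the fingers, y is the line along which they close (so a half turn about z gives the same grasp; the last joint's range is limited). The gripper opens to 93 mm and grips with 3 to 60 N. Pads are 15 mm wide; open, the fingers measure 128 mm over their backs; the gripper's body (75 mm by 188 mm) begins 65 mm behind the grasp point.
Start: joints at [-0.085, 0.13, 1.488, -0, 1.523, -0.085], TCP at [0.6, 0, 0.244] pointing down, gripper open.
Joint ranges: [-2.96, 2.96], [-0.89, 2.26], [0.02, 2.5], [-1.34, 4.48], [0, 2.73], [-2.66, 2.66]. Speed limits (rad/s): [2.39, 2.39, 2.79, 3.14, 3.14, 3.14].

## Interface

Orientations are given as a rotation vector (axis times angle).
In Python, from plant import robot gives the robot as it stands.
- The arm moves only by the tool arm_command, never from a script. Its argument "increments" is text: rows parted by semicolons, each of 5 numbers parted by spaces: the closure, from 0 (fully open) to 1 (shut), then the shift along the tool's x, y, z in mm, then the turn about the tool's z in rad. A call has 1 to 5 rows; each row is the pose to reach, as a shift and turn from the pose commanded when the call began, along the tool's axes at that moment; what a row does not reach only later rows make up. A row lasts 1/10 s, in which the tool goes at most 50 mm and 8.59 degrees, less where a joint would pass 70% of its speed; a pose out of reach is approached as far as the arm can. A call with a gripper value outside its range is refused whole. The fingers move at their own pace and stop on an object; "grip_force" is the grip in N (left out, the last holds). Time passes only in rows, so rows that repeat a pose let the fingers close. It gives the time, the measured TCP pose, the force, the opening and the grip force at its end, in the units of the state.
- robot.read_state(): the state, without advancing time (a new reading comes with each control period).
- robot.read_camera(name): name is "scene" or "side" or "wrist"; returns the picture (480x640x3 uint8, blue, green, red); there is no depth.
- robot.camera_model(name): a dict with "fx", "fy", "cx", "cy" (pixels), "eye" and "rotation" of the camera in the world. Camera axes: x right, y down, z forward; pixel columns grow to the right and rows downward; lengths in m; the calibration is good to about 2 mm. A picture is of the moment at which its call begins: read the wrist's pose just before it. camera_model takes no time and is no camera call; for the wrist camera it gives the pose at the moment of the call.
- robot.close_job(): hands the job in; it is judged then, once.
The state is a dict: "t": time; "q": joint angles; "dq": joint speeds; "joint_torque": joint torques, N m; "tool_pos": TCP position; "orientation": TCP orientation; "force": force on the tool from outside, world axes, zero at the start; "wrist_torque": the same for the moment, N m; "opening": finger opening in m; "gripper_force": force on a finger pad.
Only numpy, scipy, OpenCV 4.12 (cv2) and the standard library are available. Lean on these libraries where they do the work, as an engineer would, in place of code of your own. Each camera call takes 0.05 s, during which the arm holds its last target. There are 200 camera calls.

## Working session

There is one attempt and no reset: what is moved stays moved. The work goes in short steps, Python scripts to look and compute and a tool call to move; the robot and the scene stay as the last step left them, time stands still between calls to the robot, and variables do not carry over. Pictures are saved under pics/ and viewed, at most 10 in all, crops included, and the job is handed in when it is done.

Besides the shell and the picture viewer there is one more tool, called as name(argument=value, ...) on one line, values as JSON. arm_command: Moves the arm, as the interface text tells. Its arguments: {"type":"object","properties":{"increments":{"type":"string"},"grip_force":{"type":"number"}},"required":["increments"]}

```bash
ls; mkdir -p pics; python3 - <<'E'
from plant import robot
import cv2,numpy as np
for n in("scene","side"):
    m=robot.camera_model(n); print(n,{k:np.round(v,4).tolist() for k,v in m.items()})
    cv2.imwrite(f"pics/{n}0.png",robot.read_camera(n))
s=robot.read_state(); print(s)
E
```

```text
pics
scene {'fx': 444.9358, 'fy': 444.9358, 'cx': 331.9483, 'cy': 241.0094, 'eye': [1.225, 0.7608, 0.9801], 'rotation': [-1.1422, -2.3598, 1.0066]}
side {'fx': 557.7897, 'fy': 557.7897, 'cx': 318.5208, 'cy': 242.4494, 'eye': [-0.1887, -0.5739, 1.3018], 'rotation': [-2.2876, 0.8912, -0.3505]}
{'t': 0.1, 'q': array([-8.53893933e-02,  1.31067907e-01,  1.48917706e+00,  1.10250277e-05,
        1.52298570e+00, -8.54371498e-02]), 'dq': array([-2.94135447e-04, -8.39674776e-04, -4.20012684e-03,  2.99434878e-05,
        1.05776886e-03,  6.22542168e-04]), 'joint_torque': array([ 2.89806376e-03, -5.61339462e+01, -4.93095982e+01,  7.72326719e-02,
        2.89617141e-02, -2.83941080e-05]), 'tool_pos': array([5.99530780e-01, 7.27659160e-05, 2.42699231e-01]), 'orientation': array([-2.22049783e+00, -2.22060268e+00,  1.64364548e-03]), 'force': array([ 0.26700058, -0.5138443 , -0.6541048 ]), 'wrist_torque': array([ 0.00185309, -0.04205294, -0.01404719]), 'gripper_force': 0.0, 'opening': 0.09299877207965729}
```

View pics/scene0.png

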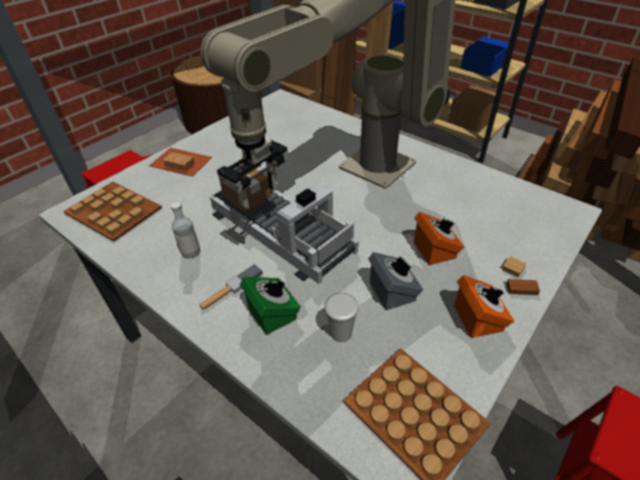

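View pics/side0.png

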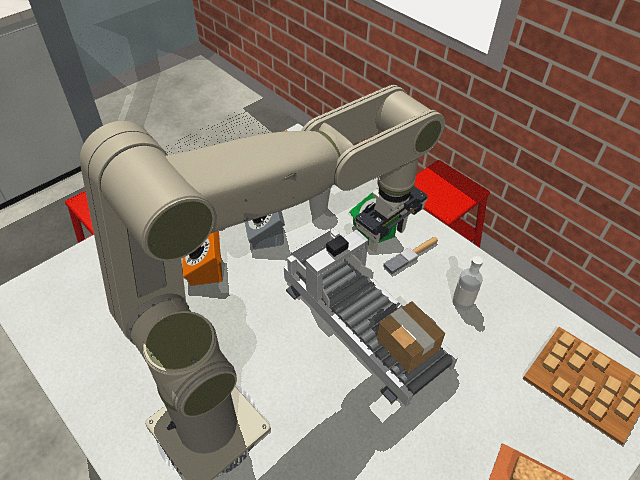

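The grey counter at scene (395,277) fits: it is the only grey one. The green one (270,302) and the orange ones (438,237) and (484,305) are look-alikes. The station's far end is at (335,255), and the carton at (243,187). In the side view, the carton is at (411,338) and the bridge at (335,250). I'll enlarge these.

```bash
python3 - <<'E'
import cv2,numpy as np
a=cv2.imread("pics/side0.png");b=cv2.imread("pics/scene0.png")
cv2.imwrite("pics/c1.png",cv2.resize(a[220:412,270:470],None,fx=3,fy=3,interpolation=cv2.INTER_CUBIC))
cv2.imwrite("pics/c2.png",cv2.resize(b[170:320,200:430],None,fx=3.4,fy=3.4,interpolation=cv2.INTER_CUBIC))
E
```

```text
(no output)
```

View pics/c1.png

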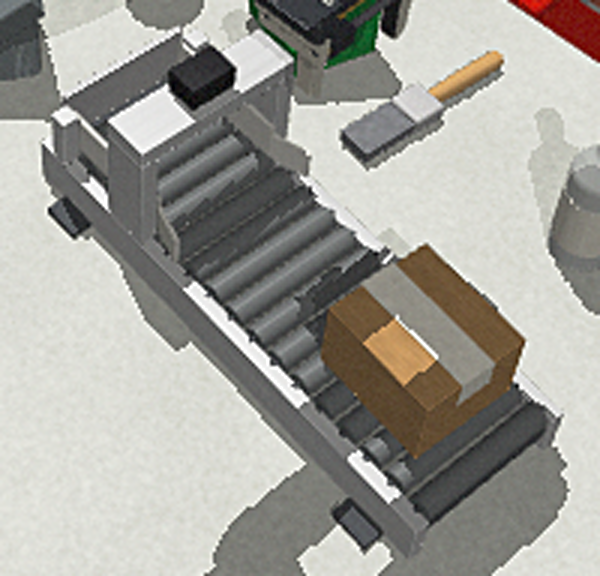

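View pics/c2.png

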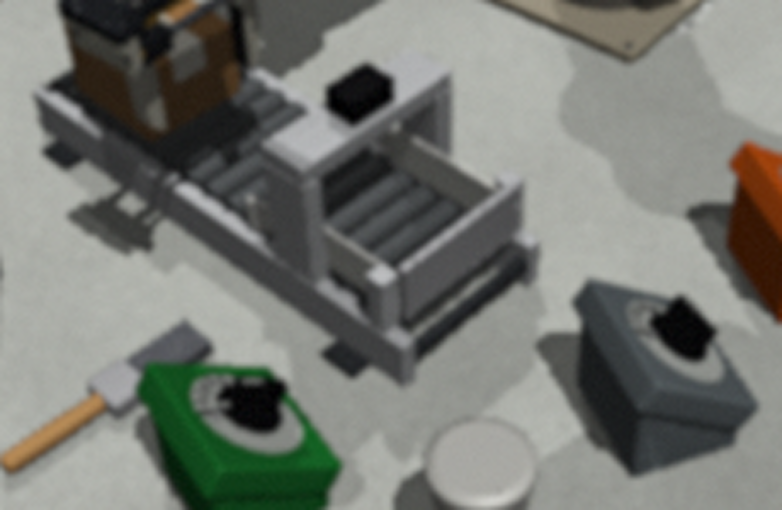

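The station's bridge, end stop and carton corners are clear, and the knob's bar shows on the grey counter near crop2 (688,330). The interface has no command for leaning the tool, so I need good positions for an upright plan. Next I fit the poses.

```bash
cat > h.py <<'E'
import numpy as np
from scipy.spatial.transform import Rotation as R
from scipy.optimize import least_squares
CAM={"scene":dict(f=444.9358,cx=331.9483,cy=241.0094,eye=[1.225,.7608,.9801],r=[-1.1422,-2.3598,1.0066]),
"side":dict(f=557.7897,cx=318.5208,cy=242.4494,eye=[-.1887,-.5739,1.3018],r=[-2.2876,.8912,-.3505])}
def proj(c,p):
    c=CAM[c] if isinstance(c,str) else c
    q=R.from_rotvec(c["r"]).inv().apply(np.atleast_2d(p)-c["eye"])
    return np.c_[c["f"]*q[:,0]/q[:,2]+c["cx"],c["f"]*q[:,1]/q[:,2]+c["cy"]]
def world(pose,p,z0=0):   # pose x,y,yaw; p in mm
    p=np.atleast_2d(p)/1000.
    return R.from_rotvec([0,0,pose[2]]).apply(p)+[pose[0],pose[1],z0]
def fit(obs,x0,z0=0):     # obs: list (cam, pts mm, px)
    f=lambda x:np.concatenate([(proj(c,world(x,p,z0))-px).ravel() for c,p,px in obs])
    s=least_squares(f,x0,loss="soft_l1"); return s.x,f(s.x).reshape(-1,2)
def back(c,px,z):         # pixel on plane z
    c=CAM[c] if isinstance(c,str) else c
    d=R.from_rotvec(c["r"]).apply([(px[0]-c["cx"])/c["f"],(px[1]-c["cy"])/c["f"],1])
    e=np.array(c["eye"]); return e+d*(z-e[2])/d[2]
E
python3 - <<'E'
from h import *
S=lambda l:np.array(l)/3+[270,220]
C=lambda l:np.array(l)/3.4+[200,170]
st=[("side",[[-88,85,185],[88,85,185],[-88,135,185],[88,135,185],[-70,-255,48],[70,-255,48]],S([[145,160],[293,62],[107,118],[255,30],[415,507],[548,413]])),
("scene",[[88,85,185],[88,135,185],[-88,135,185],[70,228,120],[-70,228,120]],C([[263,145],[313,172],[450,75],[402,272],[523,182]]))]
x,r=fit(st,[.55,0,-.2]);print("station",x,"\n",r.round(1).tolist())
ca=[("side",[[55,60,80],[55,-60,80],[-55,-60,80],[-55,60,80],[-55,-60,0],[-55,60,0],[55,-60,0]],S([[430,245],[525,342],[428,413],[328,308],[418,457],[322,355],[518,392]]))]
c,r=fit(ca,[.55,-.2,-.2],.06);print("carton",c,"\n",r.round(1).tolist())
d=c[:2]-x[:2];a=x[2];print("carton in station",np.array([[np.cos(a),np.sin(a)],[-np.sin(a),np.cos(a)]])@d,np.degrees(c[2]-a))
print("knob top approx",back("scene",C([690,322]),.12), "counter low corner",back("scene",C([636,472]),0),back("scene",C([738,440]),0))
E
```

```text
station [ 0.49611332 -0.02877865 -0.06627806] 
 [[-1.5, -1.5], [0.4, -1.1], [-1.0, 0.6], [0.6, -1.3], [1.5, 0.2], [-3.8, -0.4], [-0.7, -0.8], [-2.9, -0.8], [0.5, -2.0], [1.1, -0.6], [-1.2, 0.4]]
carton [ 0.49425587 -0.19882923 -0.12002616] 
 [[-0.1, -0.9], [1.7, -0.1], [0.4, -0.3], [0.7, -0.6], [-0.9, 1.3], [-0.2, 0.9], [-1.8, 0.1]]
carton in station [ 0.009409   -0.16980024] -3.0795393828018502
knob top approx [0.48898884 0.40357565 0.12      ] counter low corner [0.55327208 0.40730505 0.        ] [0.47444655 0.45486769 0.        ]
```

Fit: station origin (0.496, -0.029), yaw -0.066. In station axes the carton is at (9, -170), 3° clockwise. Residuals are about 1 px (2 mm), in line with the given sizes.

The tool stays upright, so the plan is:
1. Push low at the rear until just before the bridge.
2. Reach down past the bridge and draw the carton home, with the fingertips lightly on its top.

Half-open fingers give two contacts to keep it square.

arm_command(increments="0.4 -290 -116 0 0.066; 0.4 -290 -116 0 0.066; 0.4 -290 -116 0 0.066; 0.4 -290 -116 0 0.066; 0.4 -290 -116 0 0.066", grip_force=20)

```text
t: 0.6
tool_pos: [0.5059, -0.2335, 0.2433]
orientation: [-2.293, -2.147, 0.0]
force: [0.8, 0.2, 0.6]
opening: 0.0586
gripper_force: 0.0
```

arm_command(increments="0.4 -58 -18 0 0; 0.4 -58 -18 0 0; 0.4 -58 -18 0 0")

```text
t: 0.9
tool_pos: [0.4843, -0.2903, 0.2431]
orientation: [-2.297, -2.142, 0.0]
force: [0.0, 0.4, 0.2]
opening: 0.056
gripper_force: 0.0
```

```bash
cat >> h.py <<'E'
ST=np.array([.4961,-.0288,-.0663])
def tost(p): 
    c,s=np.cos(ST[2]),np.sin(ST[2]);d=np.array(p[:2])-ST[:2]
    return np.round(1000*np.array([c*d[0]+s*d[1],-s*d[0]+c*d[1],p[2]]),1)
def show():
    from plant import robot
    s=robot.read_state();print("t",s["t"],"station",tost(s["tool_pos"]),"ori",s["orientation"].round(3),"F",s["force"].round(1),"open",round(s["opening"],4));return s
E
python3 -c "
from h import *;show()"
```

```text
t 0.9 station [   5.6 -261.7  243.1] ori [-2.297 -2.142  0.   ] F [0.  0.4 0.2] open 0.056
```

arm_command(increments="0.4 0 0 50 0; 0.4 0 0 100 0; 0.4 0 0 143 0; 0.4 0 0 143 0; 0.4 0 0 143 0")

```text
t: 1.4
tool_pos: [0.4856, -0.2872, 0.1007]
orientation: [-2.29, -2.147, 0.0]
force: [1.2, -0.4, 0.8]
opening: 0.0562
gripper_force: 0.0
```

```bash
python3 - <<'E'
from h import *
from plant import robot
import cv2
show();cv2.imwrite("pics/s1.png",cv2.resize(robot.read_camera("side")[200:420,270:490],None,fx=2.5,fy=2.5))
E
```

```text
t 1.4 station [   6.7 -258.5  100.7] ori [-2.29  -2.147  0.   ] F [ 1.2 -0.4  0.8] open 0.0562
```

View pics/s1.png

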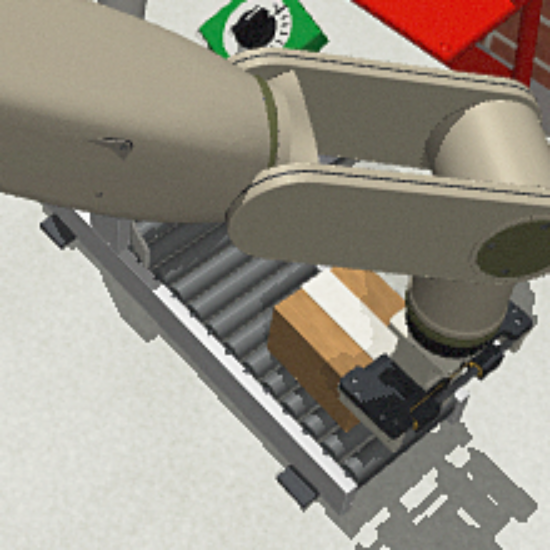

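The gripper is behind the carton, at crop (400,390), and clear of it. I start pushing gently.

arm_command(increments="0.4 5 0 0 0; 0.4 10 0 0 0; 0.4 14 0 0 0; 0.4 18 0 0 0; 0.4 22 0 0 0")

```text
t: 1.95
tool_pos: [0.487, -0.2665, 0.1011]
orientation: [2.293, 2.147, 0.0]
force: [-0.6, -1.1, -0.4]
opening: 0.0561
gripper_force: 0.0
```

arm_command(increments="0.4 5 0 0 0; 0.4 11 0 0 0; 0.4 18 0 0 0; 0.4 25 0 0 0; 0.4 32 0 0 0")

```text
t: 2.45
tool_pos: [0.489, -0.2343, 0.1006]
orientation: [2.293, 2.147, 0.0]
force: [0.1, -1.4, -0.5]
opening: 0.0557
gripper_force: 0.6
```

arm_command(increments="0.4 8 0 0 0; 0.4 16 0 0 0; 0.4 24 0 0 0; 0.4 32 0 0 0; 0.4 40 0 0 0")

```text
t: 2.95
tool_pos: [0.4916, -0.1943, 0.1006]
orientation: [-2.293, -2.147, 0.0]
force: [0.8, -0.6, -0.9]
opening: 0.0558
gripper_force: 0.5
```

```bash
python3 -c "
from h import *;show()"
```

```text
t 2.95 station [   6.4 -165.4  100.6] ori [-2.293 -2.147  0.   ] F [ 0.8 -0.6 -0.9] open 0.0558
```

arm_command(increments="0.4 8 0 0 0; 0.4 16 0 0 0; 0.4 24 0 0 0; 0.4 32 0 0 0; 0.4 40 0 0 0")

```text
t: 3.45
tool_pos: [0.4942, -0.1544, 0.1006]
orientation: [-2.294, -2.147, -0.0]
force: [1.1, -0.8, -0.7]
opening: 0.0558
gripper_force: 0.5
```

arm_command(increments="0.4 8 -1 0 0; 0.4 16 -1 0 0; 0.4 24 -2 0 0; 0.4 32 -2 0 0; 0.4 40 -3 0 0")

```text
t: 3.95
tool_pos: [0.4939, -0.1143, 0.1007]
orientation: [2.293, 2.147, 0.0]
force: [-0.0, -0.6, -0.9]
opening: 0.0557
gripper_force: 0.5
```

arm_command(increments="0.4 7 0 0 0; 0.4 14 0 0 0; 0.4 21 0 0 0; 0.4 28 0 0 0; 0.4 35 0 0 0")

```text
t: 4.45
tool_pos: [0.4962, -0.0795, 0.1006]
orientation: [2.294, 2.147, 0.0]
force: [0.7, -1.4, -0.9]
opening: 0.0559
gripper_force: 0.5
```

arm_command(increments="0.4 7 0 0 0; 0.4 14 0 0 0; 0.4 21 0 0 0; 0.4 28 0 0 0; 0.4 35 0 0 0")

```text
t: 4.95
tool_pos: [0.4985, -0.0444, 0.1006]
orientation: [-2.293, -2.147, -0.0]
force: [0.6, -1.1, 0.9]
opening: 0.0559
gripper_force: 0.6
```

```bash
python3 -c "
from h import *;show()"
```

```text
t 4.95 station [  3.4 -15.4 100.6] ori [-2.293 -2.147 -0.   ] F [ 0.6 -1.1  0.9] open 0.0559
```

arm_command(increments="0.4 7 0 0 0; 0.4 14 0 0 0; 0.4 21 0 0 0; 0.4 28 0 0 0; 0.4 35 0 0 0")

```text
t: 5.45
tool_pos: [0.5007, -0.0096, 0.1006]
orientation: [-2.293, -2.147, 0.0]
force: [0.6, -0.4, -0.6]
opening: 0.0559
gripper_force: 0.5
```

arm_command(increments="0.4 5 0 0 0; 0.4 10 0 0 0; 0.4 14 0 0 0; 0.4 17 0 0 0; 0.4 20 0 0 0")

```text
t: 5.95
tool_pos: [0.5021, 0.01, 0.1006]
orientation: [-2.294, -2.147, 0.0]
force: [0.8, -1.1, 0.5]
opening: 0.0558
gripper_force: 0.4
```

```bash
python3 - <<'E'
from h import *
from plant import robot
import cv2
show()
a=cv2.resize(robot.read_camera("side")[190:400,230:430],None,fx=2,fy=2.5)
b=cv2.resize(robot.read_camera("scene")[120:330,200:400],None,fx=2,fy=2.5)
cv2.imwrite("pics/s2.png",np.hstack([a,b]))
E
```

```text
t 5.95 station [  3.4  39.1 100.6] ori [-2.294 -2.147  0.   ] F [ 0.8 -1.1  0.5] open 0.0558
```

View pics/s2.png

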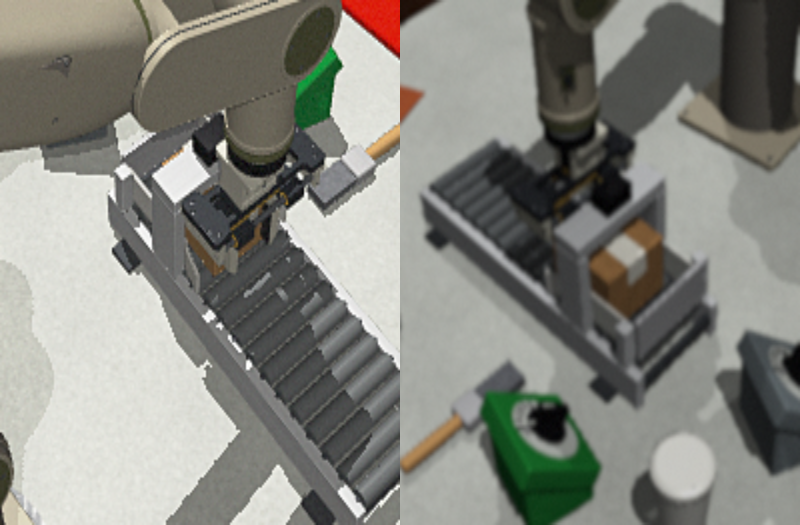

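The carton is under the bridge with its front showing in the bay, right panel (625,265). The gripper sits just short of the bridge. Next: back off, rise, cross over the bridge, and come down onto the carton top.

arm_command(increments="0.4 -15 0 0 0; 0.4 -20 0 -40 0; 0.4 -20 0 -90 0; 0.4 -20 0 -140 0; 0.4 -20 0 -165 0")

```text
t: 6.55
tool_pos: [0.5022, -0.0105, 0.2709]
orientation: [2.29, 2.143, 0.006]
force: [0.2, 0.3, -0.1]
opening: 0.0554
gripper_force: 0.0
```

arm_command(increments="0.4 0 0 0 0; 0.4 40 -1 0 0; 0.4 90 -2 0 0; 0.4 133 -3 0 0; 0.4 133 -3 0 0")

```text
t: 7.05
tool_pos: [0.5055, 0.1271, 0.264]
orientation: [-2.286, -2.15, 0.001]
force: [-0.8, -1.3, 0.2]
opening: 0.0557
gripper_force: 0.0
```

```bash
python3 - <<'E'
from h import *
from plant import robot
import cv2
show()
a=cv2.resize(robot.read_camera("side")[190:400,230:430],None,fx=2,fy=2.5)
b=cv2.resize(robot.read_camera("scene")[120:330,200:400],None,fx=2,fy=2.5)
w=robot.read_camera("wrist");m=robot.camera_model("wrist");print(m["fx"],m["eye"],m["rotation"])
cv2.imwrite("pics/w3.png",w)
cv2.imwrite("pics/s3.png",np.hstack([a,b]))
E
```

```text
t 7.05 station [ -1.  156.2 264. ] ori [-2.286e+00 -2.150e+00  1.000e-03] F [-0.8 -1.3  0.2] open 0.0557
409.75493742621336 [0.51156224 0.1999731  0.40550446] [ 2.85748247 -0.09361118 -0.01497324]
```

View pics/s3.png

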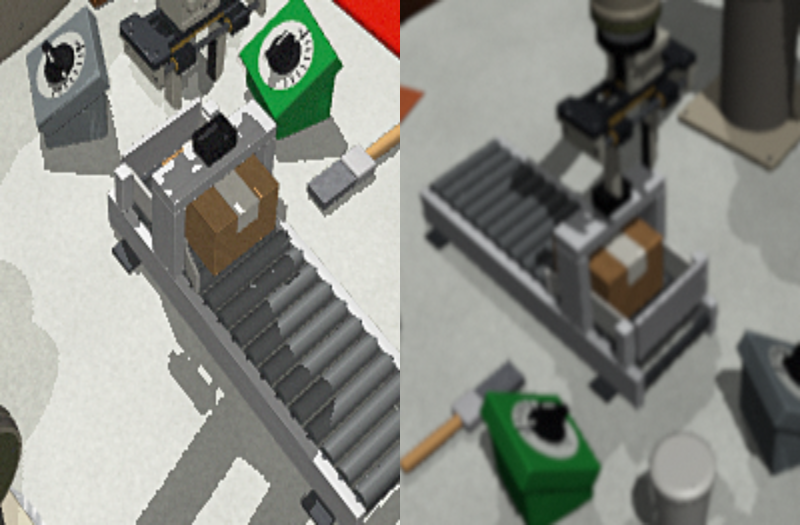

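The gripper is over the bay past the bridge, and the carton is in the bay and upright. I descend to just above its top.

arm_command(increments="0.4 0 0 40 0; 0.4 0 0 75 0; 0.4 0 0 88 0; 0.4 0 0 90 0; 0.4 0 0 90 0")

```text
t: 7.7
tool_pos: [0.507, 0.1221, 0.1765]
orientation: [2.294, 2.145, 0.001]
force: [-0.1, 0.1, 0.2]
opening: 0.0559
gripper_force: 0.0
```

```bash
python3 -c "
from h import *;show()"
```

```text
t 7.7 station [  0.9 151.3 176.5] ori [2.294e+00 2.145e+00 1.000e-03] F [-0.1  0.1  0.2] open 0.0559
```

arm_command(increments="0.4 0 0 5 0; 0.4 0 0 8 0; 0.4 0 0 10 0; 0.4 0 0 11 0; 0.4 0 0 11 0")

```text
t: 8.2
tool_pos: [0.5068, 0.1228, 0.1652]
orientation: [2.293, 2.147, 0.001]
force: [-1.3, 0.1, 3.5]
opening: 0.0555
gripper_force: 1.7
```

arm_command(increments="0.4 0 0 0.5 0; 0.4 0 0 1 0; 0.4 0 0 1 0")

```text
t: 8.5
tool_pos: [0.5069, 0.1229, 0.1652]
orientation: [2.293, 2.147, 0.001]
force: [-3.9, -0.1, 10.9]
opening: 0.0562
gripper_force: 5.3
```

Contact at 11 N. Now I draw the carton in slowly.

arm_command(increments="0.4 2 0 0 0; 0.4 5 0 0 0; 0.4 8 0 0 0; 0.4 11 0 0 0; 0.4 14 0 0 0")

```text
t: 9.0
tool_pos: [0.5079, 0.1368, 0.1652]
orientation: [2.293, 2.147, 0.001]
force: [-3.3, -1.4, 10.0]
opening: 0.0559
gripper_force: 5.2
```

```bash
python3 - <<'E'
from h import *
from plant import robot
import cv2
s=show();print(s["wrist_torque"])
a=cv2.resize(robot.read_camera("side")[190:400,230:430],None,fx=2,fy=2.5)
b=cv2.resize(robot.read_camera("scene")[120:330,200:400],None,fx=2,fy=2.5)
cv2.imwrite("pics/s4.png",np.hstack([a,b]))
E
```

```text
t 9.0 station [  0.8 166.  165.2] ori [2.293e+00 2.147e+00 1.000e-03] F [-3.3 -1.4 10. ] open 0.0559
[-0.28167343  0.95865259  0.02760937]
```

View pics/s4.png

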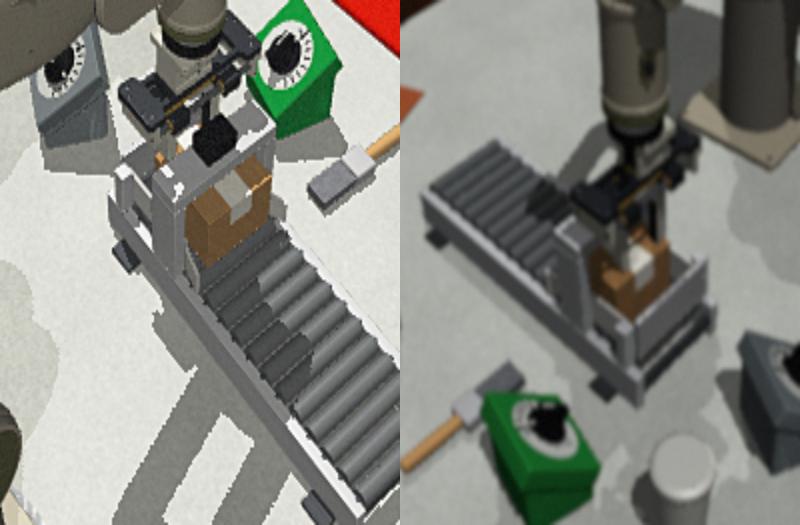

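The carton follows the fingers: in the left panel its rear edge moved further under the bridge. I continue, slower near the stop.

arm_command(increments="0.4 3 0 0 0; 0.4 6 0 0 0; 0.4 9 0 0 0; 0.4 12 0 0 0; 0.4 15 0 0 0")

```text
t: 9.6
tool_pos: [0.509, 0.1518, 0.1652]
orientation: [2.293, 2.146, 0.002]
force: [-2.1, -2.2, 8.9]
opening: 0.0558
gripper_force: 4.8
```

arm_command(increments="0.4 3 0 0 0; 0.4 6 0 0 0; 0.4 9 0 0 0; 0.4 11 0 0 0; 0.4 13 0 0 0")

```text
t: 10.1
tool_pos: [0.5099, 0.1648, 0.1652]
orientation: [2.292, 2.146, 0.002]
force: [-3.3, -2.0, 9.0]
opening: 0.0562
gripper_force: 4.8
```

arm_command(increments="0.4 1.5 0 0 0; 0.4 3 0 0 0; 0.4 4.5 0 0 0; 0.4 6 0 0 0; 0.4 7.5 0 0 0")

```text
t: 10.6
tool_pos: [0.5105, 0.1722, 0.1652]
orientation: [2.293, 2.146, 0.002]
force: [-2.1, -0.8, 9.6]
opening: 0.0558
gripper_force: 4.6
```

arm_command(increments="0.4 1.5 0 0 0; 0.4 3 0 0 0; 0.4 4.5 0 0 0; 0.4 6 0 0 0; 0.4 7.5 0 0 0")

```text
t: 11.1
tool_pos: [0.5114, 0.1787, 0.1652]
orientation: [2.292, 2.145, 0.001]
force: [-0.1, -6.3, 8.4]
opening: 0.0555
gripper_force: 4.2
```

The stop is reached (reaction up to 6 N). A light press squares it, then I check.

arm_command(increments="0.4 1 0 0.3 0; 0.4 1.5 0 0.5 0; 0.4 2 0 0.5 0; 0.4 2 0 0.5 0")

```text
t: 11.5
tool_pos: [0.5118, 0.1803, 0.1652]
orientation: [2.291, 2.144, 0.001]
force: [-1.2, -8.5, 12.0]
opening: 0.056
gripper_force: 5.8
```

```bash
python3 - <<'E'
from h import *
s=show();print(s["wrist_torque"])
E
```

```text
t 11.5 station [  1.8 209.7 165.2] ori [2.291e+00 2.144e+00 1.000e-03] F [-1.2 -8.5 12. ] open 0.056
[-1.49038399  0.52761793  0.23973221]
```

arm_command(increments="0.4 0 0 -3 0; 0.4 0 0 -30 0; 0.4 0 0 -80 0; 0.4 0 0 -120 0; 0.4 0 0 -140 0")

```text
t: 12.0
tool_pos: [0.5115, 0.1822, 0.3078]
orientation: [2.291, 2.146, 0.008]
force: [0.3, -0.1, 0.5]
opening: 0.0559
gripper_force: 0.0
```

arm_command(increments="1 0 0 0 0; 1 0 -40 0 0; 1 0 -80 0 0; 1 0 -80 0 0; 1 0 -80 0 0")

```text
t: 12.5
tool_pos: [0.4298, 0.187, 0.3018]
orientation: [-2.292, -2.148, 0.002]
force: [-0.6, 0.1, 0.7]
opening: 0.0205
gripper_force: 0.0
```

```bash
python3 - <<'E'
from h import *
from plant import robot
import cv2
s=show()
m=robot.camera_model("wrist");w=robot.read_camera("wrist");cv2.imwrite("pics/w5.png",w)
np.savez("w5.npz",f=m["fx"],cx=m["cx"],cy=m["cy"],eye=m["eye"],r=m["rotation"])
cv2.imwrite("pics/side5.png",robot.read_camera("side"));cv2.imwrite("pics/scene5.png",robot.read_camera("scene"))
E
```

```text
t 12.5 station [-80.5 210.9 301.8] ori [-2.292e+00 -2.148e+00  2.000e-03] F [-0.6  0.1  0.7] open 0.0205
```

View pics/w5.png

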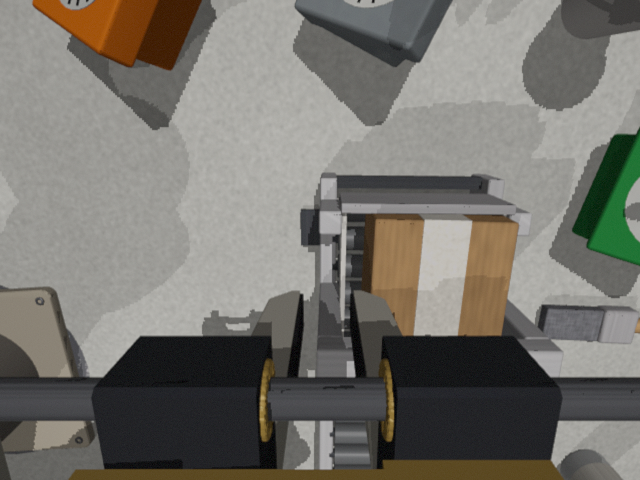

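The wrist view shows the carton at (440,275) against the end stop, whose top edge runs along row 205. The grey counter is at (375,25). Now I check squareness by numbers.

```bash
python3 - <<'E'
from h import *
import cv2
d=dict(np.load("w5.npz"))
for n,px,z in [("stop edge inL",(342,208),.12),("stop R",(515,210),.12),("cartonFL",(376,215),.14),("cartonFR",(516,220),.14),("car L low",(365,285),.14),("car R low",(503,335),.14)]:
    print(n,tost(back(d,px,z)))
w=cv2.imread("pics/w5.png");s=cv2.imread("pics/side5.png")
cv2.imwrite("pics/c5.png",np.hstack([cv2.resize(w[170:350,310:530],(440,560),interpolation=cv2.INTER_CUBIC),cv2.resize(s[190:330,220:310],(360,560),interpolation=cv2.INTER_CUBIC)]))
E
```

```text
stop edge inL [-67.7 226.3 120. ]
stop R [ 70.7 224.8 120. ]
cartonFL [-42.8 224.9 140. ]
cartonFR [ 63.1 221.1 140. ]
car L low [-49.6 168.4 140. ]
car R low [ 64.9 124.5 140. ]
```

View pics/c5.png

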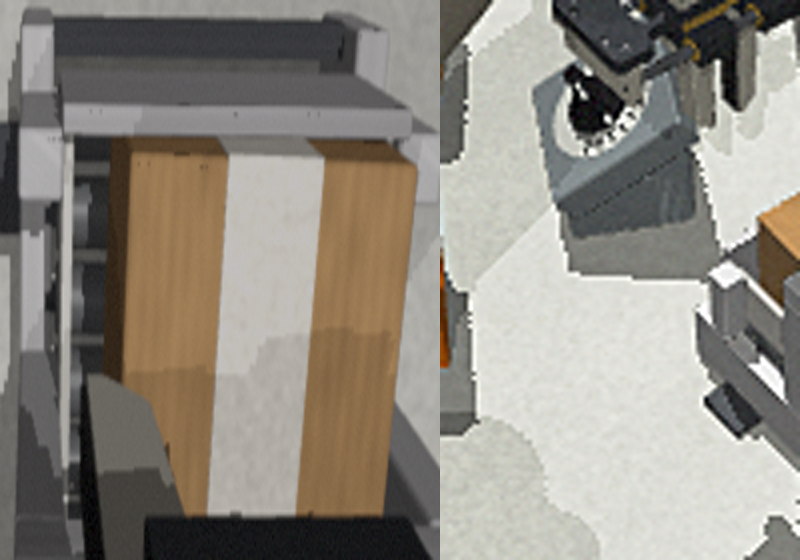

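```bash
python3 - <<'E'
from h import *
d=dict(np.load("w5.npz"))
P=lambda u,v,z:tost(back(d,(310+u/2,170+v*180/560),z))[:2]
def ln(n,a,b,z):
    A,B=P(*a,z),P(*b,z);e=B-A;print(n,A,B,"deg",np.degrees(np.arctan2(e[1],e[0])).round(1))
ln("stop inner",(65,133),(412,137),.12);ln("stop outer",(65,103),(412,110),.12)
ln("front",(132,153),(417,165),.14)
ln("tapeL",(208,515),(230,153),.14);ln("tapeR",(297,515),(323,157),.14);ln("R",(385,515),(417,165),.14)
E
```

```text
stop inner [-67.3 222.5] [ 71.9 221.5] deg -0.4
stop outer [-67.4 230.3] [ 71.  228.6] deg -0.7
front [-42.7 221.6] [ 65.3 218.7] deg -1.5
tapeL [ -8.1 123.9] [ -5.7 221.7] deg 88.6
tapeR [ 28.4 124. ] [ 29.5 220.7] deg 89.3
R [ 64.6 124. ] [ 65.3 218.7] deg 89.6
```

The carton is at the stop within 2 mm but perhaps 0.5–1° clockwise, with the +x side lagging. I press once on that side, as the notes suggest.

arm_command(increments="1 -8 45 0 0; 1 -8 90 0 0; 1 -8 120 20 0; 1 -8 120 70 0; 1 -8 120 115 0")

```text
t: 13.15
tool_pos: [0.5517, 0.1704, 0.1861]
orientation: [2.295, 2.145, 0.001]
force: [-0.2, -0.1, -0.9]
opening: 0.0005
gripper_force: 0.0
```

arm_command(increments="1 0 0 8 0; 1 0 0 14 0; 1 0 0 14 0; 1 0 0 14 0")

```text
t: 13.55
tool_pos: [0.5515, 0.1714, 0.1771]
orientation: [2.292, 2.145, 0.006]
force: [-0.4, 0.5, -0.3]
opening: 0.0005
gripper_force: 0.0
```

```bash
python3 -c "
from h import *;show()"
```

```text
t 13.55 station [ 42.  203.4 177.1] ori [2.292 2.145 0.006] F [-0.4  0.5 -0.3] open 0.0005
```

arm_command(increments="1 0 0 6 0; 1 0 0 9 0; 1 0 0 10.5 0; 1 0 0 10.5 0; 1 0 0 10.5 0")

```text
t: 14.05
tool_pos: [0.5504, 0.1711, 0.1652]
orientation: [2.293, 2.146, 0.002]
force: [-2.8, -0.8, 6.9]
opening: 0.0004
gripper_force: 3.6
```

arm_command(increments="1 0 0 0.8 0; 1 1 0 1 0; 1 2 0 1 0; 1 3 0 1 0; 1 4 0 1 0")

```text
t: 14.55
tool_pos: [0.5513, 0.1738, 0.1651]
orientation: [2.291, 2.144, 0.001]
force: [-2.4, -7.8, 12.6]
opening: 0.0004
gripper_force: 5.9
```

arm_command(increments="1 1 0 0 0; 1 1.5 0 0 0; 1 1.5 0 0 0; 1 0.5 0 -4 0; 1 0.5 0 -10 0")

```text
t: 15.05
tool_pos: [0.5498, 0.1754, 0.1726]
orientation: [-2.293, -2.146, 0.001]
force: [0.1, 0.6, -0.5]
opening: 0.0003
gripper_force: 0.0
```

The side is squared (about 9 N). Now up and over to look at the grey counter with the wrist camera.

arm_command(increments="1 0 0 -45 0; 1 0 0 -90 0; 1 30 -30 -125 0; 1 70 -60 -135 0; 1 110 -80 -135 0")

```text
t: 15.55
tool_pos: [0.4775, 0.2916, 0.3115]
orientation: [2.294, 2.144, 0.008]
force: [0.3, 0.2, 0.3]
opening: 0.0003
gripper_force: 0.0
```

arm_command(increments="1 10 0 0 0; 1 10 0 0 0; 1 10 0 0 0")

```text
t: 15.85
tool_pos: [0.4783, 0.2999, 0.3071]
orientation: [2.293, 2.147, -0.002]
force: [1.3, -0.5, -0.4]
opening: 0.0004
gripper_force: 0.0
```

```bash
python3 - <<'E'
from h import *
from plant import robot
import cv2
s=show();print(s["tool_pos"])
m=robot.camera_model("wrist");w=robot.read_camera("wrist");cv2.imwrite("pics/w6.png",w)
np.savez("w6.npz",f=m["fx"],cx=m["cx"],cy=m["cy"],eye=m["eye"],r=m["rotation"])
print(m["eye"],R.from_rotvec(m["rotation"]).as_matrix().round(3).tolist())
E
```

```text
t 15.85 station [-39.5 326.8 307.1] ori [ 2.293e+00  2.147e+00 -2.000e-03] F [ 1.3 -0.5 -0.4] open 0.0004
[0.47831775 0.29988444 0.30711767]
[0.48376939 0.3773454  0.44823935] [[0.998, -0.064, -0.018], [-0.066, -0.958, -0.279], [0.0, 0.279, -0.96]]
```

View pics/w6.png

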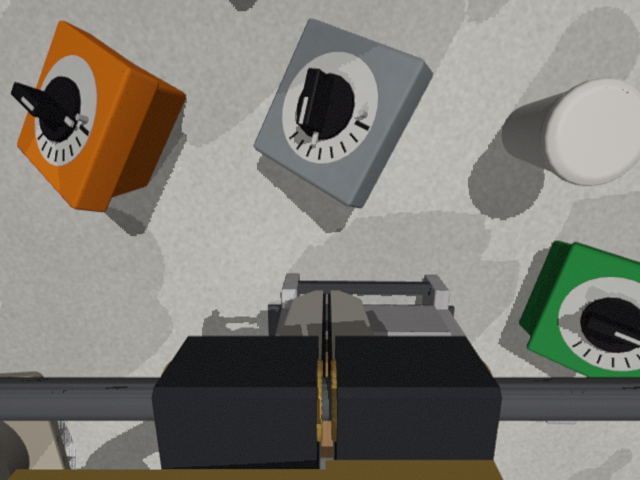

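This brings me to 11 viewed pictures, one over the limit of 10, so I view no more. The grey counter's face corners are at (313,20), (432,72), (358,207) and (256,147). The thick zero tick and pin are at (362,122), and the bar's white line and nose are near (304,115) and (315,138), about 1.3 rad clockwise. From here I fit numerically.

```bash
cat > knob.py <<'E'
from h import *
import cv2
U=np.array([np.cos(.6),0,np.sin(.6)]);N=np.array([-np.sin(.6),0,np.cos(.6)]);Y=np.array([0,1.,0])
def bar(K,th):
    b=np.cos(th)*U-np.sin(th)*Y;m=np.sin(th)*U+np.cos(th)*Y
    return np.array([K+t*b+s*m+n*N for t in(-22,22) for s in(-6,6) for n in(7,31)])
def disc(K): return np.array([K+27*np.cos(a)*U+27*np.sin(a)*Y+n*N for a in np.linspace(0,6.28,40) for n in(0,7)])
def mask(cam,pose,K,th,shape=(480,640)):
    im=np.zeros(shape,np.uint8)
    for p in(bar(K,th),disc(K)):
        cv2.fillConvexPoly(im,cv2.convexHull(np.round(proj(cam,world(pose,p))*4).astype(np.int32)),1,shift=2)
    return im
def fitknob(cam,img,pose,K,roi):
    x0,y0,x1,y1=roi
    dark=np.zeros(img.shape[:2],np.uint8);dark[y0:y1,x0:x1]=(img[y0:y1,x0:x1].max(2)<60)
    best=(0,)
    for th in np.arange(-.1,2.2,.05):
        for du in range(-6,7,2):
            for dy in range(-6,7,2):
                k=K+du*U+dy*Y;mm=mask(cam,pose,k,th);iou=(mm&dark).sum()/(mm|dark).sum()
                if iou>best[0]:best=(iou,th,k,du,dy)
    return best,dark.sum()
E
python3 - <<'E'
from knob import *
d=dict(np.load("w6.npz"))
px=np.array([[432,72],[358,207],[313,20],[256,147]])
def pts(xb,L): b=np.array([xb,0,125.]);return np.array([b-62*Y,b+62*Y,b-L*U-62*Y,b-L*U+62*Y])
pm=px[[1,0,3,2]]  # -y side is image lower: check by residual
for o in(px,pm):
    f=lambda q:(proj(d,world(q[:3],pts(60,q[3])))-o).ravel()
    s=least_squares(f,[.49,.42,-.43,140]);print(s.x,f(s.x).round(1))
    if s.cost<300: q=s.x
L=q[3];K=np.array([60,0,125.])-L/2*U
print("face mid",K,proj(d,world(q[:3],K)),"thick tick r35",proj(d,world(q[:3],K+36*U)))
im=cv2.imread("pics/w6.png");b,n=fitknob(d,im,q[:3],K,(284,58,366,150));print(b,n)
b=(b[0],b[1],b[2]);np.savez("cnt.npz",pose=q[:3],K=b[2]);print("axis world",world(q[:3],b[2]))
for c in("scene","side"):print(c,proj(c,world(q[:3],b[2]+31*N)))
E
```

```text
[  0.57980038   0.33117865  -3.66258006 -92.99337342] [ -6.6  -5.8  -9.7   9.1  18.9 -29.2  -7.5  35.6]
[  0.4828184    0.39265349  -0.5464688  123.42190498] [-3.6  7.2  4.  -6.  -2.2  2.5  1.1 -1.7]
face mid [ 9.06775308  0.         90.15537515] [[333.60731881 112.92762963]] thick tick r35 [[367.17425123 130.27990326]]
(np.float64(0.8008849557522124), np.float64(1.25), array([ 4.11573939,  0.        , 86.76752031]), -6, 0) 3008
axis world [[0.48633475 0.39051464 0.08676752]]
scene [[404.90305784 262.17927251]]
side [[253.74393514 210.46918223]]
```

```bash
python3 - <<'E'
from knob import *
d=dict(np.load("w6.npz"))
def pts(L,w,zb): b=np.array([60,0,zb]);return np.array([b-w*Y,b+w*Y,b-L*U-w*Y,b-L*U+w*Y])
obs=[(d,[0,1,2,3],[[358,207],[432,72],[256,147],[313,20]],1.5),
("side",[0,1,2,3],[[283.5,221],[280,193],[249,243],[243.5,206]],1),
("scene",[0,1,3],[[373.5,253.8],[387.4,292],[421.2,289.1]],1.5)]
def f(q):
    P=world(q[:3],pts(*q[3:]));return np.concatenate([((proj(c,P[i])-o)/s).ravel() for c,i,o,s in obs]+[[(q[5]-125)/3]])
s=least_squares(f,[.485,.393,-.5,130,62,125],loss="soft_l1");q=s.x;print(q.round(4),f(q).round(1))
K=np.array([60,0,q[5]])-q[3]/2*U;print("face mid",K,world(q[:3],K),proj(d,world(q[:3],K)),proj(d,world(q[:3],K+36*U)))
im=cv2.imread("pics/w6.png");b,n=fitknob(d,im,q[:3],K,(284,58,366,150));print(b,n)
np.savez("cnt.npz",pose=q[:3],K=b[2]);print("axis world",world(q[:3],b[2]))
# side check of knob with clean initial side pic
s0=cv2.imread("pics/side5.png")
for t in ("scene","side"):print(t,proj(t,world(q[:3],b[2]+31*N)))
E
```

```text
[  0.4846   0.3922  -0.5443 126.0541  59.5752 115.373 ] [-0.4  1.8  0.8 -0.5  0.5 -0.6 -0.1  2.3 -1.6 -0.5 -4.4 -0.4 -0.6 -1.4
  0.2  7.5 -2.2 -0.1  1.2 -4.5  0.5  1.9 -3.2]
face mid [ 7.98153948  0.         79.78529273] [[0.49140371 0.38802448 0.07978529]] [[334.37124313 113.14944661]] [[367.0186404  129.92505354]]
(np.float64(0.7828169014084507), np.float64(1.15), array([ 3.02952579,  0.        , 76.39743789]), -6, 0) 3008
axis world [[0.48716727 0.39058865 0.07639744]]
scene [[404.34831012 265.00953989]]
side [[254.2093687 212.7628022]]
```

```bash
cat > tri.py <<'E'
from knob import *
from scipy.optimize import differential_evolution as DE
d=dict(np.load("w6.npz"))
side=np.zeros((480,640,3),np.uint8)+255
side[190:400,230:430]=cv2.resize(cv2.imread("pics/s3.png")[:525,:400],(200,210),interpolation=cv2.INTER_AREA)
V=[(d,cv2.imread("pics/w6.png"),(284,58,366,150),60),("side",side,(246,203,272,228),60),("scene",cv2.imread("pics/scene5.png"),(385,250,416,282),45)]
D=[]
for c,im,(x0,y0,x1,y1),t in V:
    m=np.zeros((480,640),np.uint8);m[y0:y1,x0:x1]=im[y0:y1,x0:x1].max(2)<t
    n,l,st,_=cv2.connectedComponentsWithStats(m);k=1+st[1:,4].argmax();m=(l==k).astype(np.uint8);print(c if isinstance(c,str) else "wrist",st[k]);D.append(m)
def ious(q):
    o=[]
    for (c,*_),m in zip(V,D):
        mm=mask(c,[q[0],q[1],q[4]],np.array([0,0,q[2]*1000]),q[3]);o.append((mm&m).sum()/(mm|m).sum())
    return o
if __name__=="__main__":
    r=DE(lambda q:-sum(ious(q)),[(.46,.51),(.37,.41),(.06,.11),(.3,1.8),(-.7,-.35)],seed=1,maxiter=60,popsize=12);print(r.x.round(4),ious(r.x))
    np.savez("k.npz",q=r.x)
E
python3 tri.py
```

```text
wrist [ 297   69   57   71 2905]
side [251 206  16  17 170]
scene [392 258  18  18 188]
[ 0.4851  0.3919  0.0832  1.4062 -0.4875] [np.float64(0.8486265341905318), np.float64(0.6938775510204082), np.float64(0.6245847176079734)]
```

Three-view fit: knob axis at world (0.485, 0.392, 0.083), counter yaw about -0.52, knob angle about 1.3. Plan: with closed upright fingers on the bar's clockwise side near the nose, sweep it uphill and round to +y. First turn the tool and go above the start point.

arm_command(increments="1 30 -12 0 -0.14; 1 60 -24 0 -0.28; 1 95 -38 0 -0.42; 1 95 -38 0 -0.56; 1 95 -38 0 -0.7")

```text
t: 16.4
tool_pos: [0.447, 0.3973, 0.3069]
orientation: [-1.411, -2.807, 0.002]
force: [-0.1, -0.1, -0.3]
opening: 0.0006
gripper_force: 0.0
```

arm_command(increments="1 0 0 0 -0.14; 1 0 0 0 -0.28; 1 0 0 0 -0.417; 1 0 0 0 -0.417; 1 0 0 0 -0.417")

```text
t: 16.9
tool_pos: [0.4473, 0.3967, 0.3074]
orientation: [-0.816, -3.033, 0.001]
force: [0.4, -0.4, -0.2]
opening: 0.0002
gripper_force: 0.0
```

```bash
cat >> h.py <<'E'
def cnt():
    from plant import robot
    s=robot.read_state();K=np.array([.485,.392,.083]);a=-.52
    e=s["tool_pos"]-K;e[2]-=.025
    M=R.from_rotvec(s["orientation"]).as_matrix()
    print("t",s["t"],"tip rel knob h,y,z mm",(1000*R.from_rotvec([0,0,-a]).apply(e)).round(1),"F cnt",R.from_rotvec([0,0,-a]).apply(s["force"]).round(1),"toolx deg",np.degrees(np.arctan2(M[1,0],M[0,0])).round(1))
E
python3 -c "
from h import *;cnt()"
```

```text
t 16.9 tip rel knob h,y,z mm [-35.  -14.7 199.4] F cnt [ 0.5 -0.1 -0.2] toolx deg 149.9
```

arm_command(increments="1 3 0 45 0; 1 3 0 90 0; 1 3 0 130 0; 1 3 0 150 0; 1 3 0 155 0")

```text
t: 17.4
tool_pos: [0.4424, 0.3974, 0.1487]
orientation: [-0.812, -3.031, 0.008]
force: [-0.4, 0.1, 0.5]
opening: 0.0005
gripper_force: 0.0
```

arm_command(increments="1 0 0 8 0; 1 0 0 16 0; 1 0 0 24 0; 1 0 0 32 0; 1 0 0 36 0")

```text
t: 17.9
tool_pos: [0.4438, 0.3992, 0.116]
orientation: [-0.808, -3.036, 0.0]
force: [-0.7, 0.3, 0.5]
opening: 0.0002
gripper_force: 0.0
```

```bash
python3 -c "
from h import *;cnt()"
```

```text
t 17.9 tip rel knob h,y,z mm [-39.3 -14.2   8. ] F cnt [-0.8 -0.1  0.5] toolx deg 150.2
```

Start position is reached and free. I shift sideways so the finger's corner meets the nose half, then push uphill.

arm_command(increments="1 0 -9 0 0; 1 0 -17 0 0; 1 -4 -17 0 0; 1 -8 -17 0 0; 1 -11 -17 0 0")

```text
t: 18.4
tool_pos: [0.4457, 0.379, 0.1172]
orientation: [0.808, 3.035, 0.001]
force: [-3.6, 1.2, 1.3]
opening: 0.0004
gripper_force: 1.7
```

```bash
python3 -c "
from h import *;cnt()"
```

```text
t 18.4 tip rel knob h,y,z mm [-27.6 -30.8   9.2] F cnt [-3.7 -0.8  1.3] toolx deg 150.2
```

Contact is where predicted (3.7 N). I continue the arc.

arm_command(increments="1 -2 0 0 0; 1 -4 0 -1 0; 1 -6 0 -1 0; 1 -8 0.5 -2 0; 1 -10 1.5 -2 0")

```text
t: 18.9
tool_pos: [0.4546, 0.3753, 0.1187]
orientation: [0.807, 3.036, -0.0]
force: [-3.9, -0.0, 1.9]
opening: 0.0008
gripper_force: 1.8
```

```bash
python3 -c "
from h import *;cnt()"
```

```text
t 18.9 tip rel knob h,y,z mm [-18.1 -29.6  10.7] F cnt [-3.3 -1.9  1.9] toolx deg 150.2
```

arm_command(increments="1 -2 1 -1 0; 1 -4 2 -1.5 0; 1 -6 3 -2 0; 1 -8 4 -3 0; 1 -10 5 -4 0")

```text
t: 19.4
tool_pos: [0.4659, 0.3745, 0.1225]
orientation: [0.808, 3.036, -0.001]
force: [-1.2, 0.3, -0.6]
opening: 0.0005
gripper_force: 0.6
```

```bash
python3 -c "
from h import *;cnt()"
```

```text
t 19.4 tip rel knob h,y,z mm [ -7.8 -24.7  14.5] F cnt [-1.2 -0.3 -0.6] toolx deg 150.2
```

arm_command(increments="1 -1 1 -0.5 0; 1 -2 2 -1 0; 1 -2 3 -1 0; 1 -2 3.5 -1 0; 1 -2 3.5 -1 0")

```text
t: 19.9
tool_pos: [0.4693, 0.3764, 0.1238]
orientation: [0.807, 3.036, -0.001]
force: [-0.1, -4.2, 2.2]
opening: 0.0003
gripper_force: 2.2
```

```bash
python3 -c "
from h import *;cnt()"
```

```text
t 19.9 tip rel knob h,y,z mm [ -5.9 -21.3  15.8] F cnt [ 2.  -3.7  2.2] toolx deg 150.2
```

arm_command(increments="1 0 0.5 0 0; 1 0 1 0 0; 1 0 1 0 0")

```text
t: 20.2
tool_pos: [0.4694, 0.3766, 0.1237]
orientation: [-0.808, -3.036, 0.003]
force: [-4.0, -8.7, 5.7]
opening: 0.0007
gripper_force: 4.8
```

arm_command(increments="1 0 0.5 0 0; 1 0 1 0 0; 1 0 1 0 0")

```text
t: 20.5
tool_pos: [0.4696, 0.3768, 0.1238]
orientation: [-0.808, -3.035, 0.006]
force: [-5.6, -12.6, 7.6]
opening: 0.0003
gripper_force: 7.3
```

```bash
python3 -c "
from h import *;cnt()"
```

```text
t 20.5 tip rel knob h,y,z mm [ -5.8 -20.8  15.8] F cnt [  1.4 -13.7   7.6] toolx deg 150.2
```

The stop is rigid: the force rises to 14 N without movement. I withdraw sideways and go up.

arm_command(increments="1 0 -6 0 0; 1 0 -12 -2 0; 1 0 -12 -40 0; 1 0 -12 -90 0; 1 0 -12 -140 0")

```text
t: 21.0
tool_pos: [0.4634, 0.3679, 0.2647]
orientation: [-0.807, -3.035, 0.001]
force: [1.4, 1.2, 0.3]
opening: 0.0006
gripper_force: 0.0
```

arm_command(increments="1 -40 0 -45 0; 1 -40 -40 -45 0; 1 -40 -80 -45 0; 1 -40 -80 -45 0; 1 -40 -80 -45 0")

```text
t: 21.5
tool_pos: [0.459, 0.2785, 0.3091]
orientation: [0.808, 3.035, 0.002]
force: [-0.1, 0.5, 0.1]
opening: 0.0007
gripper_force: 0.0
```

```bash
cat > chk.py <<'E'
from knob import *
from plant import robot
s=robot.read_state();print(s["t"],s["tool_pos"])
m=robot.camera_model("wrist");w=robot.read_camera("wrist");cv2.imwrite("pics/w7.png",w)
cams=[("wrist",dict(f=m["fx"],cx=m["cx"],cy=m["cy"],eye=m["eye"],r=m["rotation"]),w)]
for n in("side","scene"):
    im=robot.read_camera(n);cv2.imwrite(f"pics/{n}7.png",im);cams.append((n,n,im))
q=np.load("k.npz")["q"]
K=np.array([0,0,q[2]*1000])
for n,c,im in cams:
    for pose in([q[0],q[1],q[4]],):
        p=proj(c,world(pose,np.vstack([bar(K,0),disc(K)])));x0,y0=p.min(0).astype(int)-4;x1,y1=p.max(0).astype(int)+4
        if x0<0 or y0<0 or x1>639 or y1>479: print(n,"out of view",x0,y0,x1,y1);continue
        b,cnt=fitknob(c,im,pose,K,(x0,y0,x1,y1));print(n,b,cnt,(x0,y0,x1,y1))
E
python3 chk.py
```

```text
21.5 [0.45900897 0.27852974 0.30906897]
wrist (np.float64(0.8258721827724607), np.float64(-0.05), array([ 0.        ,  2.        , 83.23435131]), 0, 2) 2689 (np.int64(416), np.int64(132), np.int64(488), np.int64(209))
side (np.float64(0.7413127413127413), np.float64(0.30000000000000004), array([ 3.30134246, -2.        , 85.49292121]), 4, -2) 198 (np.int64(243), np.int64(202), np.int64(270), np.int64(228))
scene (np.float64(0.6592592592592592), np.float64(-0.1), array([-1.65067123, -4.        , 82.10506637]), -2, -4) 179 (np.int64(386), np.int64(256), np.int64(415), np.int64(282))
```

The knob is at zero: the best view, the wrist, fits -0.05 ± 0.05. One last numeric check of the carton, from the same place as before.

arm_command(increments="1 -10 -40 0 0.14; 1 -20 -94 0 0.28; 1 -20 -94 0 0.42; 1 -20 -94 0 0.56; 1 -20 -94 0 0.7")

```text
t: 22.15
tool_pos: [0.4302, 0.1876, 0.3089]
orientation: [1.807, 2.57, 0.001]
force: [0.3, 0.2, 0.3]
opening: 0.0006
gripper_force: 0.0
```

arm_command(increments="1 0 0 0 0.14; 1 0 0 0 0.28; 1 0 0 0 0.417; 1 0 0 0 0.417; 1 0 0 0 0.417")

```text
t: 22.65
tool_pos: [0.43, 0.1878, 0.3086]
orientation: [-2.288, -2.152, 0.0]
force: [0.5, 0.1, 0.5]
opening: 0.0002
gripper_force: 0.0
```

```bash
python3 - <<'E'
from h import *
from plant import robot
import cv2
show()
m=robot.camera_model("wrist");w=robot.read_camera("wrist");cv2.imwrite("pics/w8.png",w)
d8=dict(f=m["fx"],cx=m["cx"],cy=m["cy"],eye=m["eye"],r=m["rotation"])
for n,im,d in(("before",cv2.imread("pics/w5.png"),dict(np.load("w5.npz"))),("after",w,d8)):
    # rectify top plane z=.14 into station mm, 2 px/mm, x -70..90, y 120..240
    c,s=np.cos(ST[2]),np.sin(ST[2]);xy=np.array([[-70,240],[90,240],[90,120],[-70,120.]])
    for z in(.14,.12):
        W=np.c_[world(ST,np.c_[xy,np.zeros(4)])[:,:2],np.full(4,z)]
        H=cv2.getPerspectiveTransform(proj(d,W).astype(np.float32),np.float32([[0,0],[640,0],[640,480],[0,480]]))
        g=cv2.cvtColor(cv2.warpPerspective(im,H,(640,480)),cv2.COLOR_BGR2GRAY)
        L=cv2.createLineSegmentDetector().detect(g)[0][:,0]
        for x1,y1,x2,y2 in L:
            ln=np.hypot(x2-x1,y2-y1)/4
            if ln>(45 if abs(y1-y2)>abs(x1-x2) else 30) and (z==.14 or abs(y1-y2)<abs(x1-x2)):
                print(n,z,"x %.0f..%.0f y %.1f..%.1f"%(x1/4-70,x2/4-70,240-y1/4,240-y2/4),"deg %.1f"%((np.degrees(np.arctan2(y1-y2,x2-x1))+45)%90-45))
E
```

```text
t 22.65 station [-80.3 211.8 308.6] ori [-2.288 -2.152  0.   ] F [0.5 0.1 0.5] open 0.0002
before 0.14 x -66..-65 y 138.9..225.8 deg -0.6
before 0.14 x -69..-69 y 218.6..138.9 deg -0.1
before 0.14 x -69..53 y 226.7..225.9 deg -0.4
before 0.14 x 25..-6 y 221.0..221.8 deg -1.4
before 0.14 x 27..30 y 125.5..219.2 deg -1.5
before 0.14 x 59..-68 y 232.9..234.0 deg -0.5
before 0.14 x -6..-9 y 222.3..125.8 deg -1.5
before 0.14 x 64..89 y 157.3..134.5 deg -42.5
before 0.14 x -43..-45 y 221.4..175.1 deg -1.5
before 0.14 x 65..64 y 208.6..157.6 deg -1.7
before 0.14 x 62..31 y 219.3..220.1 deg -1.5
before 0.12 x -46..15 y 222.4..222.6 deg 0.2
before 0.12 x 15..61 y 222.5..221.4 deg -1.3
before 0.12 x 33..-1 y 216.5..217.4 deg -1.5
before 0.12 x 69..-68 y 229.3..230.4 deg -0.5
before 0.12 x 71..40 y 214.8..215.6 deg -1.6
after 0.14 x -66..-65 y 161.7..225.8 deg -0.7
after 0.14 x -69..-69 y 214.2..161.7 deg -0.4
after 0.14 x -69..-9 y 226.7..226.3 deg -0.5
after 0.14 x 29..30 y 125.8..220.8 deg -0.5
after 0.14 x 59..-68 y 232.9..234.0 deg -0.5
after 0.14 x -7..-7 y 219.8..126.1 deg -0.5
after 0.14 x 27..-6 y 222.2..222.5 deg -0.5
after 0.14 x 65..90 y 156.8..133.6 deg -42.7
after 0.14 x -44..-44 y 222.3..135.8 deg -0.4
after 0.14 x -8..-42 y 221.7..222.2 deg -0.8
after 0.14 x 26..59 y 225.9..225.8 deg -0.1
after 0.14 x 66..65 y 208.0..157.0 deg -0.7
after 0.12 x -69..-5 y 222.8..222.2 deg -0.5
after 0.12 x 68..-68 y 229.3..230.5 deg -0.5
after 0.12 x 34..-1 y 217.9..218.2 deg -0.5
after 0.12 x 29..67 y 221.9..221.6 deg -0.4
after 0.12 x -3..-40 y 217.3..218.0 deg -1.1
```

The carton is now at -0.5°, the same as the stop, and its front is flush with it (222 against 222). The knob is at zero and the arm is clear.

```bash
python3 -c "
from plant import robot;print(robot.close_job())"
```

```text
the job is handed in; nothing more can be done
None
```

The job is handed in: the carton measured home and square against the end stop, and the knob is back at its zero stop (22.7 s); I drew the last 50 mm with the fingertips on its top because the tool could not be leaned, and I viewed 11 pictures, one over the limit.

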